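Slide open the blue vial box

ROBOT

A 6-joint arm with a two-finger parallel gripper is mounted at the origin on the work surface; the furniture and walls round the work are solid. World frame = base frame: x ahead of the robot, y to its left, z up, the work surface at z = 0. Lengths are in m, angles in rad, forces in N, time in s.
With the tool pointing down it reaches from about 0.25 to 0.775 m from the base axis. Payload 4 kg.
Tool frame: the origin (TCP) lies on the centre line of the jaws, within the pads' length; the fingertips stand 17 mm ahead of it and the grasp point (between the pads) lies 2 mm behind it (robot.finger_overhang is the distance from the TCP to the fingertips, in m); z points along the fingers, y is the direction in which the jaws open and shut (so a half turn about z gives the same grasp; the last joint's range is limited). The gripper opens to 85 mm and grips with 20 to 120 N. Pads are 22 mm wide; open, the fingers measure 114 mm over their backs; the gripper's body (76 mm by 85 mm) begins 54 mm behind the grasp point. The pads swing forward as they close: fully open they stand 13 mm farther back than shut.
Start: joints at [-1.318, 0.087, 1.371, -0, 1.684, -0.103], TCP at [0.192, -0.516, 0.248] pointing down, gripper open.
Joint ranges: [-3.1, 3.1], [-0.76, 2.03], [0.27, 2.55], [-1.08, 4.22], [0.17, 2.65], [-2.57, 2.57]. Speed limits (rad/s): [2.79, 2.79, 3.14, 3.14, 3.14, 3.14].

INTERFACE

Orientations are given as a 3x3 rotation matrix whose columns are the frame's x, y, z axes.
In Python, from rig import robot gives the robot as it stands.
- The arm moves only by the shell command python3 -m inch 'ROWS' [FORCE]. ROWS is JSON, a list of rows, each a list of 5 numbers: the shift along the tool's x, y, z in mm, then the turn about the tool's z in degrees, then the closure, from -1 (fully open) to 1 (shut). In form: [[x, y, z, turn, gripper], ...]. A call has 1 to 20 rows; each row is the pose to reach, as a shift and turn from the pose commanded when the call began, along the tool's axes at that moment; what a row does not reach only later rows make up. A row lasts 1/12 s, in which the tool goes at most 41.7 mm and 7.16 degrees, less where a joint would pass 70% of its speed; a pose out of reach is approached as far as the arm can. A call with a gripper value outside its range is refused whole. The fingers move at their own pace and stop on an object; FORCE is the grip in N (left out, the last holds). Time passes only in rows, so rows that repeat a pose let the fingers close. It gives the time, the measured TCP pose, the force and the opening at its end, in the units of the state.
- robot.get_obs(): the state, without advancing time (a new reading comes with each control period).
- robot.read_camera(name): name is "side" or "top" or "wrist"; returns the picture (480x640x3 uint8, red, green, blue); there is no depth.
- robot.camera_info(name): a dict with "intrinsics" (3x3 intrinsics, pixels), "position" and "rotation" of the camera in the world; the wrist camera has in their place "tool_from_camera" (4x4, takes a point from camera to tool coordinates, whose origin is the TCP and whose axes are the flange's). Camera axes: x right, y down, z forward; pixel columns grow to the right and rows downward; lengths in m; the calibration is good to about 2 mm. The wrist camera is an equidistant fisheye: a pixel r from the principal point sees the ray r / f radians off the axis. A picture is of the moment at which its call begins: read the wrist's pose just before it. camera_info takes no time and is no camera call.
- robot.close_job(): hands the job in, once; it reports no verdict.
The state is a dict: "time": time; "qpos": joint angles; "qvel": joint speeds; "joint_efforts": joint torques, N m; "tool_pos": TCP position; "tool_rot": TCP orientation; "force": force on the tool from outside, world axes, zero at the start; "moment": the same for the moment, N m; "opening": finger opening in m.
Only numpy, scipy, OpenCV 4.12 (cv2) and the standard library are available. Lean on these libraries where they do the work, as an engineer would, in place of code of your own. Each camera call takes 0.05 s, during which the arm holds its last target.

TASK

Open the vial box with the blue cover so that its vials can be reached: press down on the black ribbed pad on top of the flat blue cover and drag the cover back along its rails, toward you, until it is fully open against the stop at the near end of the box. Leave the box with the yellow cover shut, as it is.

Things in the scene. Friction and masses are not known exactly. Their poses are not given: they have to be found in the camera images.
- blue_pad (a point): Top centre of the black ribbed pad (44 x 44 mm) in the middle of the flat blue cover (86 x 86 x 5 mm, no handle), 49 mm above the bench. z is up; x points along the box to its closed, far end. The cover slides level along its own -x, back toward the robot. It does not yield downward; pressing with 5 to 15 N and dragging at 0.05 m/s moves it without slipping.
- blue_cover (a joint): Travel of the blue cover in m: 0 = closed, over the far half of its box with 9 vials beneath; 0.086 = fully open, over the near half, against the front stop. Starts between 0 and 0.010; friction about 1.5 N; stays where left.
- yellow_pad (a point): The same point on a second, identical box with a yellow cover. Each box is grey, 190 x 100 x 51 mm, fixed to the bench and turned by up to 0.4 rad; either may be left or right. Aluminium rails 80 mm apart and the end walls stand 2 to 3 mm above the cover.
- yellow_cover (a joint): Travel of the yellow cover in m, as for the blue one; it starts between 0 and 0.010 and must stay shut.

How it is judged:
By the outcome, as a careful person would: the job done as asked, in the order asked, and still so for the second after the job is handed in, with the robot touching nothing.
It also fails if it takes over 32 s, if anything falls off the work surface, if the arm or the gripper's body presses on something with over 40 N, if the wrist force passes 120 N, or if a joint passes its speed limit or range.

## Working session

There is one attempt and no reset: what is moved stays moved. The work goes in short steps, Python scripts to look and compute and a shell command to move; the robot and the scene stay as the last step left them, time stands still between calls to the robot, and variables do not carry over. Pictures are saved under pics/ and viewed, and the job is handed in when it is done.

```bash
mkdir -p pics; ls; python3 - <<'E'
from rig import robot
import cv2
for n in ["top","side"]:
    im=robot.read_camera(n); cv2.imwrite(f"pics/{n}0.png",im[:,:,::-1]); i=robot.camera_info(n); print(n,i)
o=robot.get_obs(); print(o, robot.finger_overhang)
E
```

```text
pics
top {'intrinsics': array([[530.61739601,   0.        , 315.67692196],
       [  0.        , 530.61739601, 233.53550474],
       [  0.        ,   0.        ,   1.        ]]), 'position': array([ 0.47195366, -0.01792324,  0.92635064]), 'rotation': array([[-0.02502342, -0.98978095,  0.14038339],
       [-0.99960252,  0.0229492 , -0.01637506],
       [ 0.01298603, -0.14073735, -0.9899618 ]])}
side {'intrinsics': array([[478.93584875,   0.        , 324.3314041 ],
       [  0.        , 478.93584875, 241.04020762],
       [  0.        ,   0.        ,   1.        ]]), 'position': array([0.49198298, 0.31467788, 0.8258411 ]), 'rotation': array([[-0.96122671, -0.2473978 ,  0.12180943],
       [-0.27563752,  0.84885691, -0.45107195],
       [ 0.00819544, -0.46715766, -0.88413605]])}
{'time': 0.1, 'qpos': array([-1.31809347e+00,  8.79336810e-02,  1.37214484e+00,  2.40763600e-05,
        1.68358424e+00, -1.03088775e-01]), 'qvel': array([ 0.00102753, -0.00130884, -0.00308099, -0.00088353,  0.00067711,
       -0.00060666]), 'joint_efforts': array([ 3.09797935e-03, -3.53013539e+01, -3.14217818e+01, -6.23889923e-05,
        7.94013584e-03,  5.64449095e-06]), 'tool_pos': array([ 0.1914866 , -0.51514553,  0.24720622]), 'tool_rot': array([[ 9.37370155e-01,  3.48334536e-01, -4.94407521e-04],
       [ 3.48334806e-01, -9.37368029e-01,  2.01033847e-03],
       [ 2.36828516e-04, -2.05665063e-03, -9.99997857e-01]]), 'force': array([0.27561714, 0.01247679, 1.00403433]), 'moment': array([ 0.02928823, -0.00024737,  0.00675711]), 'opening': 0.08564001820959961} 0.017
```

View pics/top0.png

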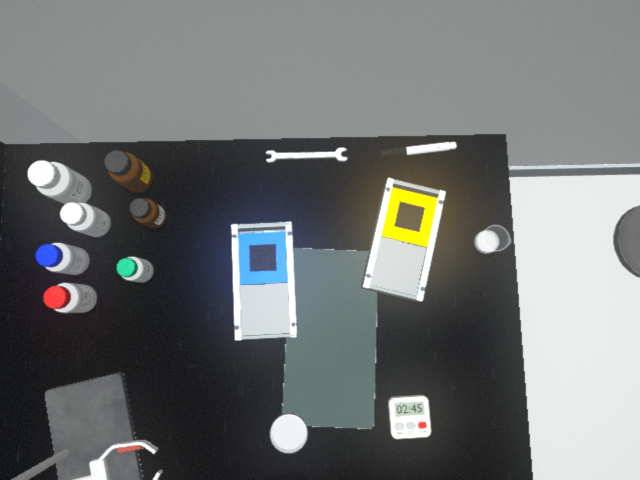

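View pics/side0.png

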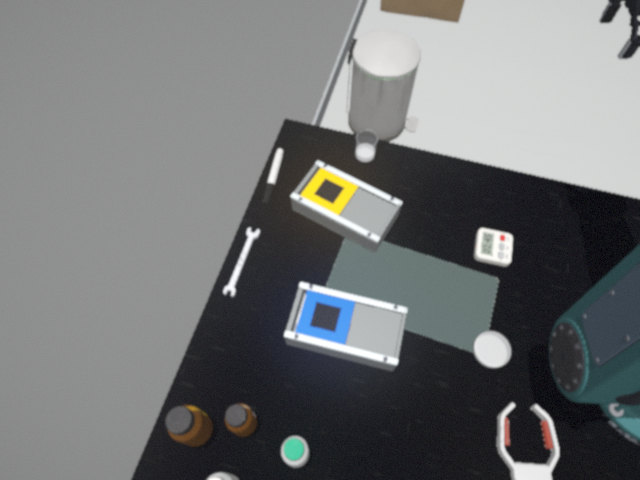

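In the top view the blue cover's pad is at about (263,258) and the yellow one at (408,218). In the side view they are at about (325,317) and (330,190). I'll triangulate both pads next.

```bash
cat > h.py <<'E'
import numpy as np,cv2
from rig import robot
def ray(i,p):
    K=i["intrinsics"];d=i["rotation"]@np.linalg.inv(K)@np.array([p[0],p[1],1.]);return i["position"],d/np.linalg.norm(d)
def plane(i,p,z):
    o,d=ray(i,p);return o+d*(z-o[2])/d[2]
def tri(r):
    A=sum(np.eye(3)-np.outer(d,d) for o,d in r);b=sum((np.eye(3)-np.outer(d,d))@o for o,d in r)
    x=np.linalg.solve(A,b);return x,[np.linalg.norm(np.cross(x-o,d)) for o,d in r]
def cover(im,col):
    h=cv2.cvtColor(im,cv2.COLOR_RGB2HSV)
    lo,hi=((100,120,120),(118,255,255)) if col=="blue" else ((22,150,150),(35,255,255))
    m=cv2.inRange(h,lo,hi)
    cs,hier=cv2.findContours(m,cv2.RETR_CCOMP,cv2.CHAIN_APPROX_NONE)
    best=None
    for k,c in enumerate(cs):
        if hier[0][k][3]>=0 and cv2.contourArea(c)>150:
            p=cs[hier[0][k][3]]
            if best is None or cv2.contourArea(p)>cv2.contourArea(best[0]): best=(p,c)
    return best
E
python3 - <<'E'
from h import *
import glob
for col in ["blue","yellow"]:
    R=[]
    for n in ["top","side"]:
        im=cv2.imread(f"pics/{n}0.png")[:,:,::-1].copy(); i=robot.camera_info(n)
        out,pad=cover(im,col)
        M=cv2.moments(pad);c=(M['m10']/M['m00'],M['m01']/M['m00'])
        R.append(ray(i,c))
        q=np.array([plane(i,p[0],.049)[:2] for p in pad],np.float32)*1000
        Q=np.array([plane(i,p[0],.048)[:2] for p in out],np.float32)*1000
        print(col,n,np.round(c,1),plane(i,c,.049).round(4),"pad",cv2.minAreaRect(q),"cover",cv2.minAreaRect(Q))
    print(tri(R))
E
```

```text
blue top [262.4 257.4] [0.5585 0.0568 0.049 ] pad ((558.5429077148438, 56.88323211669922), (44.631107330322266, 44.12820816040039), 2.4412291049957275) cover ((558.3468017578125, 57.19896697998047), (85.62311553955078, 77.62113952636719), 1.694787859916687)
blue side [325.2 316.6] [0.5576 0.057  0.049 ] pad ((557.8936157226562, 56.57732391357422), (43.502830505371094, 43.15693664550781), 1.8007452487945557) cover ((558.25, 55.88303756713867), (85.639404296875, 75.40132904052734), 1.8064790964126587)
(array([0.5580924 , 0.05685289, 0.04850409]), [np.float64(0.00041315017211872095), np.float64(0.0004131501721190271)])
yellow top [409.2 216.5] [ 0.6217 -0.1904  0.049 ] pad ((621.87255859375, -190.3621063232422), (45.569881439208984, 46.106014251708984), 75.0599365234375) cover ((621.9635009765625, -190.528076171875), (77.48947143554688, 86.4757080078125), 74.91698455810547)
yellow side [328.7 190.6] [ 0.6214 -0.1905  0.049 ] pad ((621.51123046875, -190.71913146972656), (43.28105926513672, 43.996238708496094), 74.94535064697266) cover ((621.5869750976562, -192.1046142578125), (73.0208511352539, 86.34033966064453), 74.92237091064453)
(array([ 0.62144277, -0.19029395,  0.04939505]), [np.float64(0.00014205645431116033), np.float64(0.00014205645431132678)])
```

The blue pad is at (0.558, 0.057, 0.0485). That height agrees with the stated 49 mm, and the pad and cover sizes also match. The box yaw is about +1.8°. Next I'll work out the shift in tool axes.

```bash
python3 - <<'E'
from h import *
o=robot.get_obs();R=o["tool_rot"]
for z in (.2,.1):
    print(R.T@(np.array([.558,.0568,z])-o["tool_pos"])*1000, np.degrees(np.arctan2(R[1,0],R[0,0]))-1.8)
E
```

```text
[ 542.77607979 -408.35709496   48.17471899] 18.585498797770764
[ 542.75239694 -408.15142989  148.17450469] 18.585498797770764
```

```bash
python3 -m inch '[[30,-22,0,2,1],[60,-45,0,4,1],[90,-68,0,6,1],[120,-90,5,8,1],[150,-113,10,10,1],[180,-135,15,12,1],[210,-158,20,14,1],[240,-180,25,16,1],[270,-203,30,18.6,1],[300,-226,35,18.6,1],[330,-248,40,18.6,1],[360,-271,48,18.6,1],[390,-293,48,18.6,1],[420,-316,48,18.6,1],[450,-338,48,18.6,1],[480,-361,48,18.6,1],[510,-384,48,18.6,1],[543,-408,48,18.6,1],[543,-408,48,18.6,1],[543,-408,48,18.6,1]]' 60
```

```text
time: 1.77
tool_pos: [0.5586, 0.0578, 0.1989]
tool_rot: [[0.999, 0.035, -0.003], [0.035, -0.999, -0.0], [-0.003, 0.0, -1.0]]
force: [-0.8, -0.8, 1.0]
opening: 0.0002
```

```bash
python3 - <<'E'
from h import *
o=robot.get_obs();R=o["tool_rot"];print(o["time"],o["tool_pos"],R.round(4),o["force"],o["opening"],o["qpos"])
print(R.T@(np.array([.558,.0568,.085])-o["tool_pos"])*1000, np.degrees(np.arctan2(R[1,0],R[0,0]))-1.8)
im=robot.read_camera("wrist");cv2.imwrite("pics/w1.png",im[:,:,::-1]);print(robot.camera_info("wrist"))
E
```

```text
1.7667 [0.55855796 0.05775233 0.19892779] [[ 9.994e-01  3.480e-02 -2.500e-03]
 [ 3.480e-02 -9.994e-01 -4.000e-04]
 [-2.500e-03  3.000e-04 -1.000e+00]] [-0.82885919 -0.75787084  1.03703286] 0.00016358318209643542 [ 2.26229991e-03  1.29164314e-01  1.42252595e+00 -3.62152464e-04
  1.59243362e+00  1.53822680e+00]
[ -0.30121136   0.90048429 113.92918201] 0.19527338647779469
{'intrinsics': array([[371.64829954,   0.        , 318.42026368],
       [  0.        , 371.64829954, 234.71290259],
       [  0.        ,   0.        ,   1.        ]]), 'tool_from_camera': array([[ 2.02698695e-04, -9.53385564e-01, -3.01754745e-01,
         7.83173672e-02],
       [ 9.99999814e-01,  1.94482687e-05,  6.10286870e-04,
         1.04625826e-03],
       [-5.75970084e-04, -3.01754812e-01,  9.53385390e-01,
        -1.26341985e-01],
       [ 0.00000000e+00,  0.00000000e+00,  0.00000000e+00,
         1.00000000e+00]])}
```

View pics/w1.png

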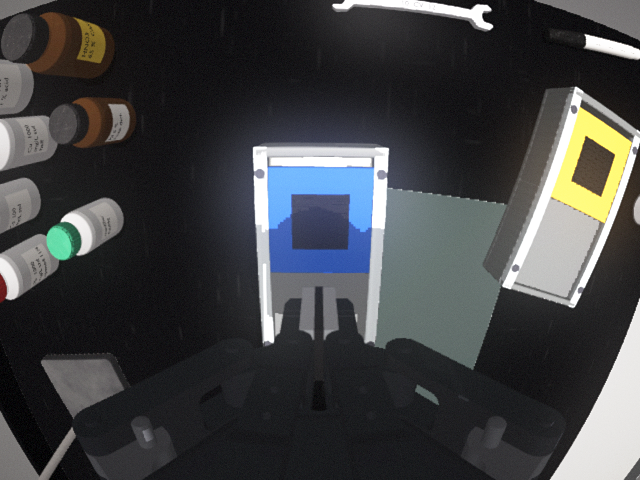

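The wrist view shows the blue pad centred ahead of the closed jaws at about (320,222). There is a small strip showing at the far end of the cover, so it starts slightly open. The yellow box is off to the right. I'll check the pad position with this view and then descend.

```bash
python3 - <<'E'
from h import *
o=robot.get_obs();R=o["tool_rot"];i=robot.camera_info("wrist");K=i["intrinsics"];T=i["tool_from_camera"]
for p in [(291,194),(349,194),(349,250),(291,250),(320,222)]:
    v=np.array([p[0]-K[0,2],p[1]-K[1,2]])/K[0,0];r=np.hypot(*v)
    d=np.array([*(v/r*np.sin(r)),np.cos(r)]);c=o["tool_pos"]+R@T[:3,3];w=R@T[:3,:3]@d
    print((c+w*(.0485-c[2])/w[2]).round(4))
E
python3 -m inch '[[0,1,20,0,1],[0,1,45,0,1],[0,1,70,0,1],[0,1,90,0,1],[0,1,105,0,1],[0,1,114,0,1],[0,1,114,0,1],[0,1,114,0,1]]'
```

```text
[0.5802 0.0767 0.0485]
[0.5817 0.0326 0.0485]
[0.5365 0.0301 0.0485]
[0.535  0.0761 0.0485]
[0.5588 0.0539 0.0485]
time: 2.48
tool_pos: [0.5582, 0.054, 0.0865]
tool_rot: [[1.0, 0.03, -0.0], [0.03, -1.0, -0.0], [-0.0, 0.0, -1.0]]
force: [0.7, 0.4, 0.4]
opening: 0.0001
```

```bash
python3 -m inch '[[0,-1,6,0,1],[0,-1,12,0,1],[0,-1,16,0,1],[0,-1,17,0,1],[0,-1,18,0,1],[0,-1,18,0,1]]'
```

```text
time: 2.98
tool_pos: [0.5584, 0.0561, 0.0681]
tool_rot: [[1.0, 0.031, -0.0], [0.031, -1.0, -0.0], [-0.0, 0.0, -1.0]]
force: [0.1, 0.3, -0.9]
opening: 0.0
```

```bash
python3 -m inch '[[0,0,0.5,0,1],[0,0,1,0,1],[0,0,1.5,0,1],[0,0,1.5,0,1],[0,0,1.5,0,1]]'
```

```text
time: 3.4
tool_pos: [0.5585, 0.0561, 0.0668]
tool_rot: [[1.0, 0.031, 0.0], [0.031, -1.0, -0.0], [0.0, 0.0, -1.0]]
force: [0.3, -0.2, 0.9]
opening: -0.0002
```

```bash
python3 -m inch '[[0,0,0.4,0,1],[0,0,0.8,0,1],[0,0,0.8,0,1],[0,0,0.8,0,1]]'
```

```text
time: 3.73
tool_pos: [0.5586, 0.056, 0.0663]
tool_rot: [[1.0, 0.031, 0.0], [0.031, -1.0, -0.0], [0.0, 0.0, -1.0]]
force: [-0.3, 0.1, 1.7]
opening: 0.0004
```

```bash
python3 -m inch '[[0,0,0.4,0,1],[0,0,0.4,0,1],[0,0,0.4,0,1]]'
```

```text
time: 3.98
tool_pos: [0.5587, 0.056, 0.0663]
tool_rot: [[1.0, 0.031, 0.001], [0.031, -1.0, -0.0], [0.001, 0.0, -1.0]]
force: [-1.3, -0.2, 5.9]
opening: -0.0003
```

Contact came at a TCP height of 66.3 mm, which puts the pad at 49.3 mm. I'll press to about 10 N and drag a first short length.

```bash
python3 -m inch '[[0,0,0.4,0,1],[0,0,0.4,0,1],[0,0,0.4,0,1]]'
```

```text
time: 4.23
tool_pos: [0.5591, 0.056, 0.0662]
tool_rot: [[1.0, 0.031, 0.002], [0.031, -1.0, -0.0], [0.002, 0.0, -1.0]]
force: [-1.7, 0.5, 6.5]
opening: -0.0003
```

```bash
python3 -m inch '[[-2,0,0,0,1],[-5,0,0,0,1],[-8,0,0,0,1],[-12,0,0,0,1],[-12,0,0,0,1]]'
```

```text
time: 4.65
tool_pos: [0.5469, 0.0557, 0.0663]
tool_rot: [[1.0, 0.031, 0.002], [0.031, -1.0, -0.0], [0.002, 0.0, -1.0]]
force: [-0.9, -0.0, 7.0]
opening: 0.0
```

```bash
python3 -m inch '[[-4,0,0,0,1],[-8,0,0.1,0,1],[-12,0,0.1,0,1],[-16,0,0.1,0,1],[-20,0,0.1,0,1],[-24,0,0.1,0,1],[-28,0,0.1,0,1],[-28,0,0.1,0,1]]'; python3 - <<'E'
from h import *
im=robot.read_camera("top");cv2.imwrite("pics/t2.png",cv2.resize(im[150:400,150:450,::-1],(720,600)))
E
```

```text
time: 5.32
tool_pos: [0.5187, 0.0549, 0.0662]
tool_rot: [[1.0, 0.031, 0.002], [0.031, -1.0, 0.0], [0.002, -0.0, -1.0]]
force: [0.6, -0.1, 6.7]
opening: -0.0001
```

View pics/t2.png

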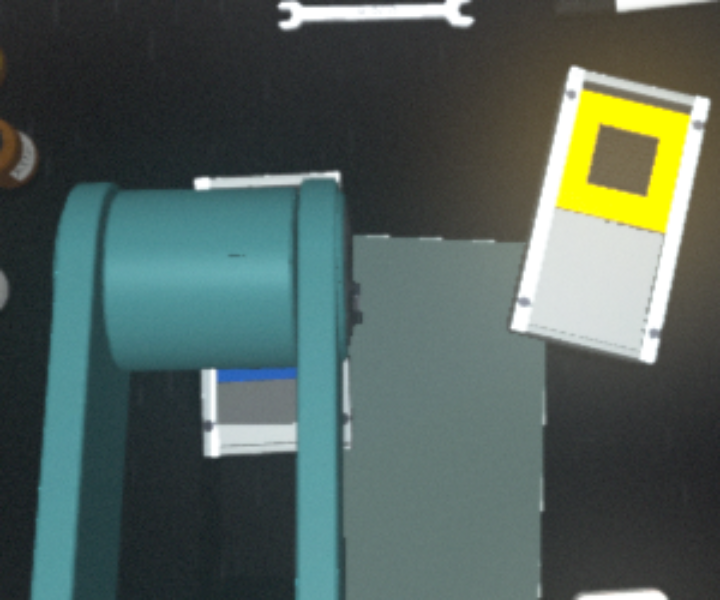

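The cover follows. Its near edge has moved from row 285 to about row 306 in the top view, and the yellow cover is unchanged. I'll keep dragging.

```bash
python3 -m inch '[[-4,0,0,0,1],[-8,0,0.1,0,1],[-12,0,0.1,0,1],[-16,0,0.1,0,1],[-20,0,0.1,0,1],[-24,0,0.1,0,1],[-28,0,0.1,0,1],[-32,0,0.1,0,1],[-32,0,0.1,0,1]]'
```

```text
time: 6.12
tool_pos: [0.4869, 0.054, 0.0662]
tool_rot: [[1.0, 0.031, 0.003], [0.031, -1.0, 0.0], [0.003, -0.0, -1.0]]
force: [-0.5, 0.5, 8.0]
opening: -0.0001
```

```bash
python3 -m inch '[[-1,0,0.1,0,1],[-2,0,0.2,0,1],[-3,0,0.2,0,1],[-4,0,0.2,0,1],[-4,0,0.2,0,1]]'; python3 -m inch '[[-1,0,0,0,1],[-2,0,0,0,1],[-3,0,0,0,1],[-4,0,0,0,1],[-4,0,0,0,1]]'
```

```text
time: 6.53
tool_pos: [0.4837, 0.0539, 0.0662]
tool_rot: [[1.0, 0.031, 0.004], [0.031, -1.0, 0.001], [0.004, -0.0, -1.0]]
force: [1.6, 1.6, 7.2]
opening: -0.0002
time: 6.95
tool_pos: [0.4797, 0.0538, 0.0662]
tool_rot: [[1.0, 0.031, 0.004], [0.031, -1.0, 0.001], [0.004, -0.0, -1.0]]
force: [1.7, 0.5, 7.1]
opening: -0.0003
```

```bash
python3 -m inch '[[-1,0,0.1,0,1],[-2,0,0.1,0,1],[-3,0,0.1,0,1],[-3,0,0.1,0,1]]'; python3 -m inch '[[-1,0,0.1,0,1],[-2,0,0.1,0,1],[-3,0,0.1,0,1],[-3,0,0.1,0,1]]';  python3 - <<'E'
from h import *
im=robot.read_camera("wrist");cv2.imwrite("pics/w3.png",im[:,:,::-1])
E
```

```text
time: 7.28
tool_pos: [0.4777, 0.0536, 0.0662]
tool_rot: [[0.999, 0.031, 0.006], [0.031, -1.0, 0.0], [0.006, -0.0, -1.0]]
force: [3.0, 0.5, 5.5]
opening: 0.0001
time: 7.62
tool_pos: [0.4749, 0.0533, 0.0662]
tool_rot: [[0.999, 0.031, 0.007], [0.031, -1.0, 0.0], [0.007, 0.0, -1.0]]
force: [3.7, 1.0, 5.7]
opening: -0.0001
```

View pics/w3.png

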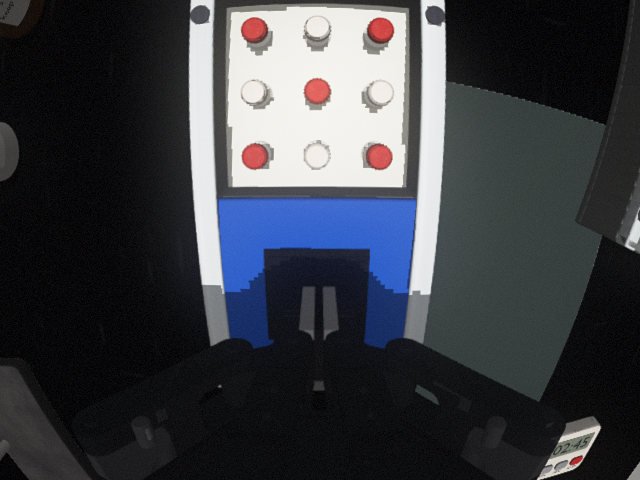

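All 9 vials show and the x force has risen to 3.7 N, which suggests the cover is on the stop. I'll press slightly harder and pull a little more, then lift and check.

```bash
python3 -m inch '[[0,0,0.3,0,1],[0,0,0.5,0,1],[-1,0,0.5,0,1],[-2,0,0.5,0,1],[-3,0,0.5,0,1],[-3,0,0.5,0,1]]'; python3 -m inch '[[1,0,0,0,1],[1,0,-2,0,1],[1,0,-8,0,1],[1,0,-20,0,1],[1,0,-45,0,1],[1,0,-75,0,1],[1,0,-105,0,1],[1,0,-135,0,1],[1,0,-150,0,1],[1,0,-150,0,1]]'
```

```text
time: 8.17
tool_pos: [0.4725, 0.0532, 0.0662]
tool_rot: [[0.999, 0.031, 0.008], [0.031, -1.0, -0.0], [0.008, 0.0, -1.0]]
force: [4.2, -0.1, 6.9]
opening: 0.0001
time: 9.0
tool_pos: [0.4719, 0.0533, 0.2181]
tool_rot: [[0.999, 0.031, 0.007], [0.031, -1.0, -0.0], [0.007, 0.0, -1.0]]
force: [0.7, 0.2, 0.0]
opening: -0.0001
```

```bash
python3 -m inch '[[-8,30,0,0,1],[-16,65,0,0,1],[-25,100,0,0,1],[-33,135,0,0,1],[-42,170,0,0,1],[-50,205,0,0,1],[-59,240,0,0,1],[-68,275,0,0,1],[-80,310,0,0,1],[-90,340,0,0,1],[-90,360,0,0,1],[-90,360,0,0,1],[-90,360,0,0,1]]'; python3 - <<'E'
from h import *
ims={}
for n in ["top","side"]:
    im=robot.read_camera(n);cv2.imwrite(f"pics/{n}4.png",im[:,:,::-1]);i=robot.camera_info(n)
    for col in ["blue","yellow"]:
        b=cover(im,col)
        if b is None: print(n,col,None);continue
        M=cv2.moments(b[1]);c=(M['m10']/M['m00'],M['m01']/M['m00']);print(n,col,np.round(c,1),plane(i,c,.049).round(4))
E
```

```text
time: 10.08
tool_pos: [0.3906, -0.3093, 0.2116]
tool_rot: [[1.0, 0.029, -0.003], [0.029, -1.0, 0.004], [-0.003, -0.004, -1.0]]
force: [0.4, 0.6, 0.3]
opening: -0.0003
top blue [264.4 305.6] [0.4792 0.0544 0.049 ]
top yellow [409.2 216.5] [ 0.6217 -0.1904  0.049 ]
side blue [371.2 328. ] [0.4782 0.0547 0.049 ]
side yellow [328.6 190.6] [ 0.6215 -0.1905  0.049 ]
```

View pics/top4.png

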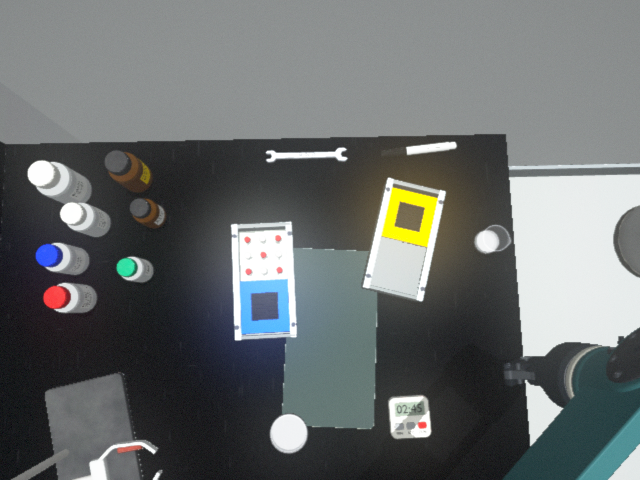

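```bash
python3 - <<'E'
from h import *
im=cv2.imread("pics/top4.png");a=cv2.resize(im[210:350,220:310],None,fx=4,fy=4,interpolation=cv2.INTER_CUBIC)
b=cv2.imread("pics/top0.png");b=cv2.resize(b[210:350,220:310],None,fx=4,fy=4,interpolation=cv2.INTER_CUBIC)
cv2.imwrite("pics/z5.png",np.hstack([b,a]))
i=robot.camera_info("top")
# profile along box axis through centre: grey/blue values
ax=np.array([np.cos(.0314),np.sin(.0314)]);n=np.array([-ax[1],ax[0]])
g=[]
for s in np.arange(-70,150,2.):
    P=np.array([.4787,.0545])+ax*s/1000+n*.028
    v=i["rotation"].T@(np.array([*P,.049])-i["position"]);v=i["intrinsics"]@v/v[2]
    g.append((s,*im[int(round(v[1])),int(round(v[0]))]))
for r in g[:18]: print(*map(int,r))
for r in g[50:]: print(*map(int,r))
E
```

```text
-70 74 48 41
-68 78 52 42
-66 80 50 44
-64 77 50 41
-62 83 53 47
-60 87 58 52
-58 83 54 46
-56 88 61 53
-54 85 55 51
-52 121 103 96
-50 209 201 191
-48 220 212 201
-46 178 167 157
-44 225 208 194
-42 243 161 108
-40 254 178 83
-38 255 182 89
-36 255 184 87
30 255 197 110
32 255 197 110
34 255 194 108
36 255 197 110
38 255 196 110
40 255 196 109
42 255 215 157
44 254 254 252
46 255 255 255
48 255 255 255
50 255 255 255
52 255 255 255
54 237 239 246
56 172 170 251
58 138 133 254
60 146 143 253
62 179 178 251
64 246 248 253
66 255 255 255
68 255 255 255
70 255 255 255
72 255 255 255
74 255 255 255
76 255 255 255
78 255 255 255
80 254 254 254
82 251 253 252
84 255 255 255
86 255 255 255
88 254 254 254
90 254 255 254
92 255 255 255
94 255 255 255
96 255 255 255
98 255 255 255
100 255 255 255
102 255 255 255
104 255 255 255
106 254 255 254
108 166 170 250
110 135 137 253
112 131 132 254
114 134 135 254
116 169 176 252
118 244 248 253
120 255 255 255
122 255 255 255
124 221 226 221
126 156 159 151
128 121 121 116
130 148 148 141
132 223 224 219
134 227 226 219
136 223 223 217
138 200 201 192
140 110 113 106
142 88 89 86
144 88 87 86
146 85 86 81
148 87 87 84
```

View pics/z5.png

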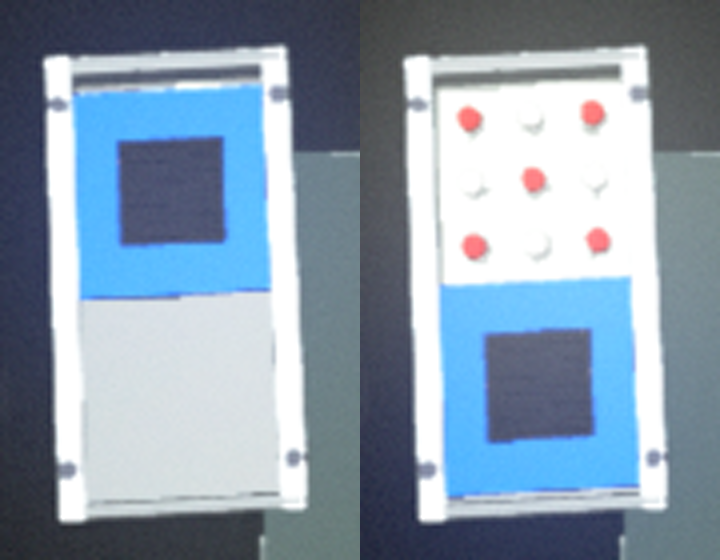

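```bash
python3 - <<'E'
from rig import robot
print(robot.close_job())
E
```

```text
the job is handed in; nothing more can be done
None
```

The blue-covered box is open and its nine vials show. I pressed the closed fingertips on the black pad with about 7 N and dragged the cover back along its rails. Then I lifted clear, moved aside and handed the job in at about 10.2 s.

- **Blue cover:** the pad moved 79.4 mm. The fingers moved 86.6 mm, so they slipped on the pad over the last 7 mm. The drag force rose from under 2 N to 4.2 N there, as it would with the cover on the stop. In the top view the cover's near edge is about 9 mm inside the box's near end, where the end wall should be.
- **Yellow cover:** its pad did not move, with the before and after positions agreeing to about 0.1 mm.
- **Disagreement:** the wrist view put the pad about 3 mm further right (−y) than the other two cameras. That did not matter, since the contact stayed well inside the pad.

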